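# Scrape the playing chips off the games board into the dice tray

## Task

Take the wooden scraper block off the top of the pile and use it to push the three round wooden chips off the raised games board into the metal dice tray at the board's end, without the gripper touching the chips. Leave the meeple that stands on the board, and everything else around, standing where it is. When all three chips are in the tray, stand the scraper back upright on the game box at the top of the pile and let go.

Things in the scene. Friction and masses are not known exactly. Their poses are not given: they have to be found in the camera images.
- board: raised games board of dark wood, fixed, no rims: top 200 (x) by 260 (y) mm, top face flat at 40 mm height; origin at the centre of its underside, on the cabinet top. Its y axis is its long axis; the dice tray lies against one of the two 200 mm ends (+y or -y, it changes), the pile stands off the other end. It may be turned by up to 0.25 rad.
- dice_tray: open black metal dice tray, fixed, 200 (x) by 140 (y) mm outside, 30 mm high, walls and floor 3 mm thick; origin at the centre of its underside, axes parallel to the board's. Its long wall stands 2 mm from the board's end, its rim 10 mm below the board's top.
- chip1: round flat wooden chip, 60 mm across, 10 mm thick, about 22 g, loose, lying on the board; origin at the centre of its underside, z up. The three chips and the meeple take the four places of a 2 by 2 pattern on the board (about 48 mm either side of the middle in board x, 58 mm in board y), which is where changes.
- chip2: a second chip like chip1
- chip3: a third chip like chip1
- meeple: large acrylic game figure standing loose on the board, 62 mm tall, 50 mm wide at the arms (its x), 26 mm thick (its y); origin at the centre of its underside. To be left standing where it is (at most 20 mm moved). A chip may lie between it and the pile's end of the board.
- scraper: wooden scraper block, 180 g, standing upright on the game box: foot block 80 (x) by 28 (y) by 36 mm high, with an upright grip plate 50 (x) by 18 (y) mm centred on it from 36 up to 110 mm height; origin at the centre of its underside, z up. Hold the grip plate across its 18 mm (y); push with the 80 mm wide faces.
- game_box: closed cardboard game box, loose, 0.5 kg, 140 (x) by 100 (y) by 28 mm high, lying on the organiser; its top is at 78 mm height. Origin at the centre of its underside. The scraper stands on it at the start and goes back on it anywhere, upright.
- organiser: bamboo drawer organiser, fixed, 150 (x) by 110 (y) by 50 mm high, drawers shut; foot of the pile. Origin at the centre of its underside.
- jar: frosted glass jar with a lid, 72 mm across, 95 mm high, bystander; origin at the centre of its underside
- timer: grey plastic timer with a toggle switch on top, 60 (x) by 90 (y) mm, 45 mm high, 65 with the toggle, bystander; origin at the centre of its underside
- spare_meeple: second game figure like the first, standing on the cabinet top, bystander; origin at the centre of its underside
There are look-alikes about, which are no part of the job. What is shaped like the chip1 but orange is not meant. Leave any black look-alike of the scraper alone.

How it is judged:
On the way, in this order (a step that is already met when the one before it is completed fails the run):
1. the gripper has lifted the scraper off the pile (held, off the box, over 30 mm from where it stood) (contact force between the fingers and scraper above 1 N and distance of scraper from where it was at the start of the episode above 0.03 m and contact force between scraper and game_box below 0.05 N), for 0.2 s.
2. all three chips are in the dice tray while the gripper still holds the scraper (x of chip1 in the frame of dice_tray between -0.097 and 0.097 m and y of chip1 in the frame of dice_tray between -0.067 and 0.067 m and z of each of chip1, chip2, chip3 in the frame of dice_tray below 0.045 m and x of chip2 in the frame of dice_tray between -0.097 and 0.097 m and y of chip2 in the frame of dice_tray between -0.067 and 0.067 m and x of chip3 in the frame of dice_tray between -0.097 and 0.097 m and y of chip3 in the frame of dice_tray between -0.067 and 0.067 m and contact force between the fingers and scraper above 1 N), for 0.2 s.
At the end, for the whole second after the job is handed in: The three chips are at rest in the dice tray (centres inside its walls and at most 45 mm over its underside; they may lie on one another), and the scraper stands at rest on the game box, upright within 0.1 rad, its centre within 60 mm (box x) and 45 mm (box y) of the box's centre (x of chip1 in the frame of dice_tray between -0.097 and 0.097 m and y of chip1 in the frame of dice_tray between -0.067 and 0.067 m and z of each of chip1, chip2, chip3 in the frame of dice_tray below 0.045 m and x of chip2 in the frame of dice_tray between -0.097 and 0.097 m and y of chip2 in the frame of dice_tray between -0.067 and 0.067 m and x of chip3 in the frame of dice_tray between -0.097 and 0.097 m and y of chip3 in the frame of dice_tray between -0.067 and 0.067 m and x of scraper in the frame of game_box between -0.06 and 0.06 m and y of scraper in the frame of game_box between -0.045 and 0.045 m and z of scraper in the frame of game_box between 0.022 and 0.034 m and angle between scraper's own z axis and vertical below 0.1 rad and linear speed of each of chip1, chip2, chip3, scraper below 0.03 m/s); the robot touches nothing.
It fails at once if the gripper or arm touches a chip (contact force between any of the fingers, the arm and chip1 above 0.5 N or contact force between any of the fingers, the arm and chip2 above 0.5 N or contact force between any of the fingers, the arm and chip3 above 0.5 N).
It fails at once if the meeple on the board is moved over 20 mm or tipped (distance of meeple from where it was at the start of the episode above 0.02 m or angle between meeple's own z axis and vertical above 0.35 rad).
It fails at once if the game box is moved over 20 mm (distance of game_box from where it was at the start of the episode above 0.02 m).
It fails at once if a bystander (jar, timer, spare meeple) is moved over 20 mm or tipped (distance of any of jar, timer, spare_meeple from where it was at the start of the episode above 0.02 m or angle between any of jar, timer, spare_meeple's own z axis and vertical above 0.35 rad).
It also fails if it takes over 72 s, if anything falls off the work surface, if the arm or the gripper's body presses on something with over 40 N, if the wrist force passes 120 N, or if a joint passes its speed limit or range.

## Robot

A 7-joint arm with a two-finger parallel gripper is mounted at the origin on the work surface. World frame = base frame: x ahead of the robot, y to its left, z up, the work surface at z = 0. Lengths are in m, angles in rad, forces in N, time in s.
With the tool pointing down it reaches from about 0.4 to 0.75 m from the base axis. Payload 19.5 kg.
Tool frame: the origin (TCP) lies at the centre of the arm's flange, where the gripper is bolted on; the fingertips stand 173 mm ahead of it and the grasp point (between the pads) lies 155 mm ahead of it (env.tip_reach is the distance from the TCP to the fingertips, in m); z points along the fingers, y is the line along which they close (so a half turn about z gives the same grasp; the last joint's range is limited). The gripper opens to 85 mm and grips with 20 to 120 N. Pads are 22 mm wide; open, the fingers measure 114 mm over their backs; the gripper's body (76 mm by 85 mm) begins 54 mm behind the grasp point. The pads swing forward as they close: fully open they stand 13 mm farther back than shut.
Start: joints at [-1.261, 0.707, -0.028, 1.485, 0.022, 0.951, -0.075], TCP at [0.198, 0.54, 0.405] pointing down, gripper open.
Joint ranges: [-2.71, 2.71], [-0.32, 2.16], [-1.57, 1.52], [0, 2.45], [-1.46, 4.6], [0, 2.02], [-2.83, 2.83]. Speed limits (rad/s): [1.89, 1.89, 2.57, 2.57, 3.01, 3.01, 3.01].

## Interface

Orientations are given as a 3x3 rotation matrix whose columns are the frame's x, y, z axes.
In Python, from rig import env gives the robot as it stands. The module is installed in compiled form; this text tells all that it offers. Calls block until the motion is done:
- env.move_ptp(position, orientation): joint-space move of the TCP to a pose.
- env.move_linear(position, attitude=None, rate=0.15, guard=None): straight line of the TCP; attitude=None keeps the orientation; rate is the mean speed in m/s. With guard (N) it stops when the force on the tool has changed by that much, and returns True; else False.
- env.goto_joints(angles): joint-space move.
- env.open_gripper() and env.grasp(f_grip=None): open the fingers fully, or close them until they stop; f_grip is the grip in N (None keeps the last).
- env.hold(seconds).
- env.solve_ik(position, orientation): joint angles nearest the present ones, or None.
- env.grab_frame(name): name is "scene" or "top" or "wrist"; returns (picture, depth): 400x640x3 uint8, blue, green, red; 400x640 float32, m along the optical axis (not along the pixel's ray), 0 where there is no reading.
- env.calibration(name): a dict with "fx", "fy", "cx", "cy" (pixels), "rvec" (rotation vector, rad) and "tvec" (3), from world to camera coordinates, as OpenCV has them. Camera axes: x right, y down, z forward; pixel columns grow to the right and rows downward; lengths in m; the calibration is good to about 2 mm. A picture is of the moment at which its call begins: read the wrist's pose just before it. calibration takes no time and is no camera call; for the wrist camera it gives the pose at the moment of the call.
A pose or a line that the arm cannot do raises env.PlanningError and nothing moves.
- env.sign_off(): hands the job in; it is judged then, once.
Readings, each from a call of its own:
- env.read_clock(): time.
- env.read_joints(): joint angles.
- env.read_joint_velocities(): joint speeds.
- env.read_tau(): joint torques, N m.
- env.read_tool_pos(): TCP position.
- env.read_orientation(): TCP orientation.
- env.read_ft_force(): force on the tool from outside, world axes, zero at the start.
- env.read_wrist_torque(): the same for the moment, N m.
- env.read_gripper_width(): finger opening in m.
- env.read_grip_force(): force on a finger pad.
Only numpy, scipy, OpenCV 4.12 (cv2) and the standard library are available. Lean on these libraries where they do the work, as an engineer would, in place of code of your own. Each camera call takes 0.05 s, during which the arm holds its last target. There are 200 camera calls.

## Working session

There is one attempt and no reset: what is moved stays moved. The work goes in short steps, each a Python script; the robot and the scene stay as the last script left them, time stands still between calls to the robot, and variables do not carry over. Pictures are saved under pics/ and viewed, at most 10 in all, crops included, and the job is handed in when it is done.

```bash
mkdir -p pics; ls; python3 - <<'E'
from rig import env
import cv2,numpy as np
for n in ("top","scene"):
    p,d=env.grab_frame(n); cv2.imwrite(f"pics/{n}0.png",p); np.savez(f"pics/{n}0.npz",p=p,d=d)
    c=env.calibration(n); print(n,{k:np.round(v,4).tolist() if hasattr(v,'__len__') else v for k,v in c.items()})
print(env.read_clock(),env.tip_reach,np.round(env.read_orientation(),2))
E
```

```text
pics
top {'fx': 401.2222885348607, 'fy': 401.2222885348607, 'cx': 316.0312851194892, 'cy': 198.11134305136596, 'rvec': [2.2012, -2.2156, 0.072], 'tvec': [-0.0121, 0.5094, 1.2595]}
scene {'fx': 375.0963414522648, 'fy': 375.0963414522648, 'cx': 320.37855263475274, 'cy': 199.10421035543973, 'rvec': [0.7594, 2.6262, -1.0924], 'tvec': [0.4408, -0.164, 1.1307]}
0.1 0.1734 [[-0.94  0.34 -0.  ]
 [ 0.34  0.94 -0.  ]
 [-0.   -0.   -1.  ]]
```

View pics/top0.png

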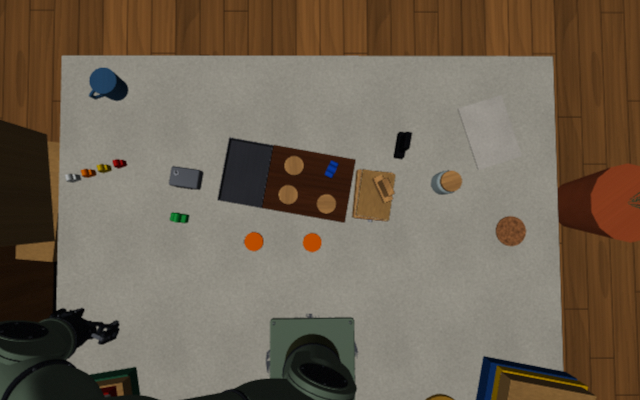

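View pics/scene0.png

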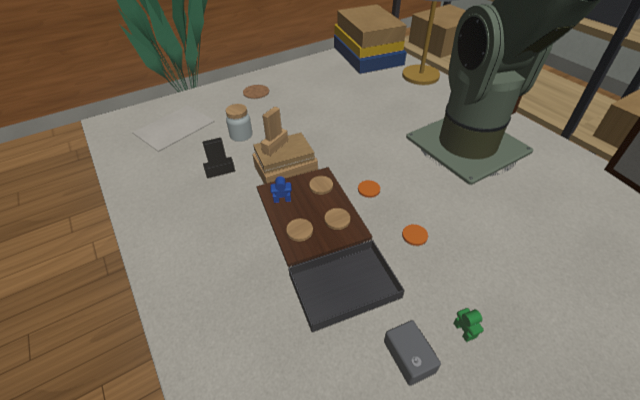

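Top view: tray at about (245,172), board (310,183), chips at (293,165), (288,195) and (327,203), blue meeple at (332,169), scraper at (382,187) on the box. The orange chips and the black scraper look-alike are separate. Next I'll measure positions in an enlarged crop.

```bash
cat > h.py <<'E'
import numpy as np, cv2
from rig import env
def ray(n,u,v,z,c=None):
    c=c or env.calibration(n); R=cv2.Rodrigues(np.array(c["rvec"],float))[0]; t=np.array(c["tvec"],float).ravel()
    o=-R.T@t; d=R.T@np.array([(u-c["cx"])/c["fx"],(v-c["cy"])/c["fy"],1]); return o+d*(z-o[2])/d[2]
def cloud(n,d,c=None):
    c=c or env.calibration(n); R=cv2.Rodrigues(np.array(c["rvec"],float))[0]; t=np.array(c["tvec"],float).ravel()
    v,u=np.mgrid[:d.shape[0],:d.shape[1]]
    P=np.stack([(u-c["cx"])/c["fx"]*d,(v-c["cy"])/c["fy"]*d,d],-1)
    return (P-t)@R
E
python3 - <<'E'
from h import *
f=np.load("pics/top0.npz"); p,d=f["p"],f["d"]
cv2.imwrite("pics/crop1.png",cv2.resize(p[130:230,210:410],None,fx=4,fy=4,interpolation=cv2.INTER_CUBIC))
W=cloud("top",d); hsv=cv2.cvtColor(p,cv2.COLOR_BGR2HSV)
def rep(nm,m):
    n,l,s,c=cv2.connectedComponentsWithStats(m.astype(np.uint8))
    for i in range(1,n):
        if s[i,4]>25:
            q=l==i; r=cv2.minAreaRect(W[q][:,:2].astype(np.float32)*1000)
            print(nm,s[i,4],np.round(c[i],1),"z",np.round(np.median(W[q][:,2]),3),"rect",np.round(r[0],0),np.round(r[1],0),round(r[2],1))
roi=np.zeros(d.shape,bool); roi[120:240,160:480]=1
z=W[...,2]
print("noise z",z[100,300:310].round(4))
rep("z>12mm",roi&(z>.012)&(d>0))
rep("box",roi&(z>.07)&(z<.085))
rep("scr",roi&(z>.10)&(z<.125))
rep("grip",roi&(z>.175)&(z<.2))
rep("board+",roi&(z>.035)&(z<.056))
rep("woodchip",roi&(z>.036)&(z<.06)&(hsv[...,2]>110)&(hsv[...,0]<25))
rep("meeple",roi&(hsv[...,0]>100)&(hsv[...,0]<130)&(hsv[...,1]>150))
E
```

```text
noise z [ 0.0019  0.0007 -0.0027  0.0003  0.0049  0.0029  0.0002 -0.0008 -0.003
  0.0039]
z>12mm 326 [402.7 144.2] z 0.061 rect [ 675. -285.] [28. 80.] 83.0
z>12mm 5681 [305.1 182.9] z 0.04 rect [567.  76.] [403. 201.] 79.5
z>12mm 627 [185.7 178. ] z 0.044 rect [573. 389.] [90. 62.] 81.5
z>12mm 1867 [373.4 195.1] z 0.077 rect [ 512. -192.] [111. 159.] 83.9
z>12mm 575 [446.8 182.3] z 0.092 rect [ 554. -416.] [67. 67.] 61.2
z>12mm 153 [178.9 217.7] z 0.045 rect [451. 408.] [50. 26.] 79.1
box 29 [334.3 163.4] z 0.081 rect [611. -70.] [24. 11.] 63.8
box 40 [328.9 174.3] z 0.08 rect [577. -54.] [26. 13.] 64.6
box 1175 [373.4 196.5] z 0.077 rect [ 516. -195.] [101. 140.] 80.8
box 34 [441.7 182.3] z 0.074 rect [ 552. -398.] [56. 19.] 6.0
scr 106 [407.4 140.4] z 0.109 rect [ 675. -286.] [18. 49.] 78.7
scr 34 [332.4 168. ] z 0.102 rect [594. -64.] [25. 15.] 52.2
scr 153 [381.6 188.8] z 0.113 rect [ 532. -210.] [79. 28.] 24.3
grip 125 [388.  186.6] z 0.186 rect [ 532. -211.] [48. 19.] 23.9
board+ 5024 [308.3 184.1] z 0.04 rect [553.   6.] [260. 200.] 79.5
board+ 41 [400.2 152.5] z 0.037 rect [ 650. -279.] [37. 21.] 44.9
board+ 575 [184.9 177.7] z 0.044 rect [573. 390.] [90. 62.] 81.5
board+ 229 [361.3 199.7] z 0.048 rect [ 499. -155.] [180.  87.] 25.9
board+ 47 [437.  183.3] z 0.045 rect [ 554. -395.] [24. 67.] 89.9
board+ 27 [172.1 216.9] z 0.042 rect [453. 424.] [18. 23.] 83.0
board+ 56 [182.9 218.4] z 0.041 rect [449. 392.] [17. 25.] 83.5
woodchip 269 [293.6 165.2] z 0.05 rect [611.  54.] [56. 55.] 44.6
woodchip 210 [360.7 198.7] z 0.049 rect [ 499. -155.] [180.  87.] 25.9
woodchip 274 [287.7 194.3] z 0.049 rect [519.  73.] [59. 53.] 89.3
woodchip 269 [325.9 203.5] z 0.049 rect [491. -45.] [55. 55.] 44.6
meeple 138 [331. 169.] z 0.084 rect [538. -32.] [ 26. 190.] 63.1
```

View pics/crop1.png

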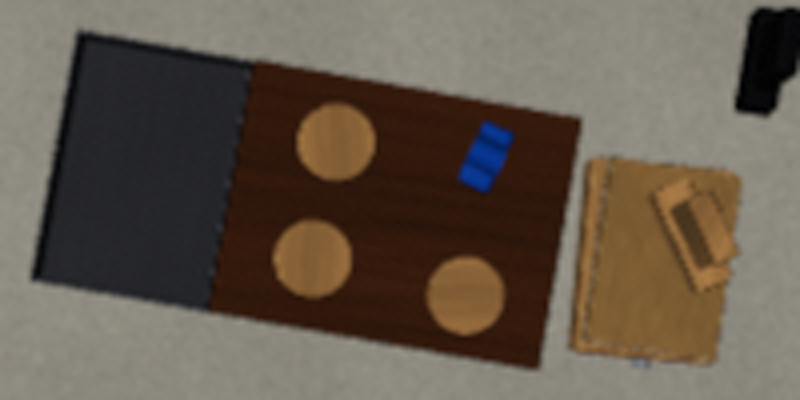

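Scraper at (0.532, -0.211), with its long axis at 24°. The board is centred at (0.553, 0.006) with its long axis at 79.5°. The chips fall on the ±48/±58 pattern, and the tray is at +y'. I'll grasp the scraper next.

```bash
cat >> h.py <<'E'
def rot(deg):
    a=np.radians(deg); c,s=np.cos(a),np.sin(a); return np.array([[-s,c,0],[c,s,0],[0,0,-1.]])
A=79.5; U=np.array([np.cos(np.radians(A)),np.sin(np.radians(A))]); V=np.array([U[1],-U[0]]); B0=np.array([.553,.006])
def bd(x,y,z): return np.r_[B0+x*V+y*U,z]   # board coords (m) -> world
ZG=.325                                     # TCP height with the scraper standing on the box
def st(): print("t",round(env.read_clock(),1),"tcp",np.round(env.read_tool_pos(),4),"w",round(env.read_gripper_width(),4),"F",round(env.read_grip_force(),1),"ft",np.round(env.read_ft_force(),1))
E
python3 - <<'E'
from h import *
R=rot(114.2)
env.move_ptp([.532,-.211,.47],R); st()
env.move_linear([.532,-.211,ZG],rate=.12,guard=8); st()
env.grasp(60); st()
env.move_linear([.532,-.211,ZG+.07],rate=.12); st()
p,d=env.grab_frame("scene"); cv2.imwrite("pics/s1.png",cv2.resize(p[80:300,180:480],None,fx=2.5,fy=2.5))
E
```

```text
t 3.0 tcp [ 0.5322 -0.2104  0.47  ] w 0.0852 F 0.0 ft [-0.1  0.1  0.8]
t 4.4 tcp [ 0.5321 -0.211   0.3256] w 0.0855 F 0.0 ft [ 0.1 -0.4  0.1]
t 5.0 tcp [ 0.532  -0.2109  0.3251] w 0.0177 F 58.9 ft [-0.9  1.3  4.1]
t 5.7 tcp [ 0.5319 -0.211   0.3943] w 0.0173 F 58.4 ft [-0.1  0.1 -2.4]
```

View pics/s1.png

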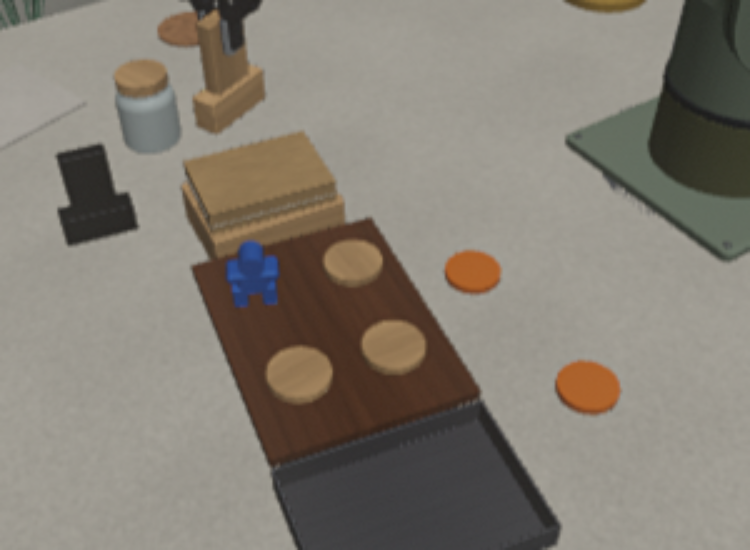

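The scraper is lifted upright in the gripper, and the chips and meeple haven't moved. Next I'll push chip A (far lane) through the slot in front of the meeple, then B.

```bash
cat >> h.py <<'E'
ZP=ZG-.038+.0025; ZT=ZG+.065
def push(x,y0,y1=.142):
    env.move_linear(bd(x,y0,ZT),rot(A),rate=.15)
    if env.move_linear(bd(x,y0,ZP),rate=.1,guard=8): st(); raise SystemExit("guard on descent")
    g=env.move_linear(bd(x,y1,ZP),rate=.07,guard=15); st()
    if g: raise SystemExit("guard on push")
    env.move_linear(bd(x,y1-.01,ZT),rate=.15)
E
python3 - <<'E'
from h import *
push(.046,.001); 
p,d=env.grab_frame("scene"); a=p[150:340,230:430]
push(-.046,.000)
p,d=env.grab_frame("scene"); b=p[150:340,230:430]; st()
cv2.imwrite("pics/s2.png",cv2.resize(np.hstack([a,b]),None,fx=2,fy=2))
E
```

```text
t 10.7 tcp [0.6241 0.1369 0.2895] w 0.0173 F 58.5 ft [-0.2  0.  -0.4]
t 16.1 tcp [0.5337 0.1537 0.2895] w 0.0171 F 58.6 ft [ 0.  -0.4 -1.5]
t 17.0 tcp [0.5317 0.1442 0.3891] w 0.0172 F 58.5 ft [-0.7  0.8 -1.9]
```

View pics/s2.png

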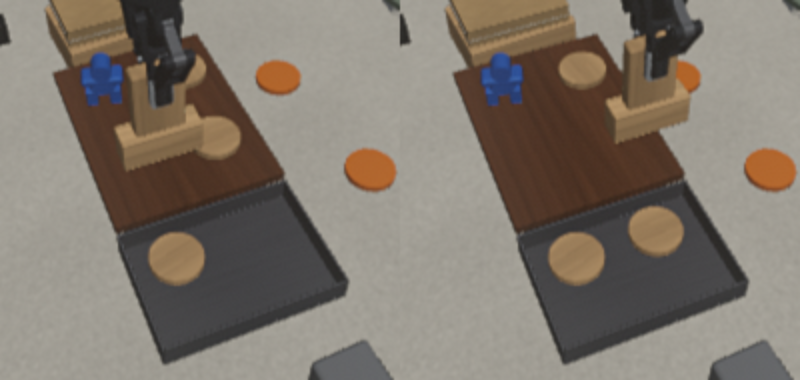

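Both chips lie flat in the tray, and the meeple and the third chip are where they were. Chip C is next.

```bash
python3 - <<'E'
from h import *
push(-.049,-.112,.146); env.hold(.4); st()
p,d=env.grab_frame("scene"); cv2.imwrite("pics/s3.png",cv2.resize(p[120:340,220:440],None,fx=2.5,fy=2.5))
W=cloud("scene",d); hsv=cv2.cvtColor(p,cv2.COLOR_BGR2HSV)
E
```

```text
t 23.8 tcp [0.5315 0.1584 0.2895] w 0.0174 F 58.5 ft [-0.1 -0.1 -1.5]
t 25.0 tcp [0.5296 0.1487 0.3898] w 0.0174 F 58.5 ft [ 0.7  0.4 -1.2]
```

View pics/s3.png

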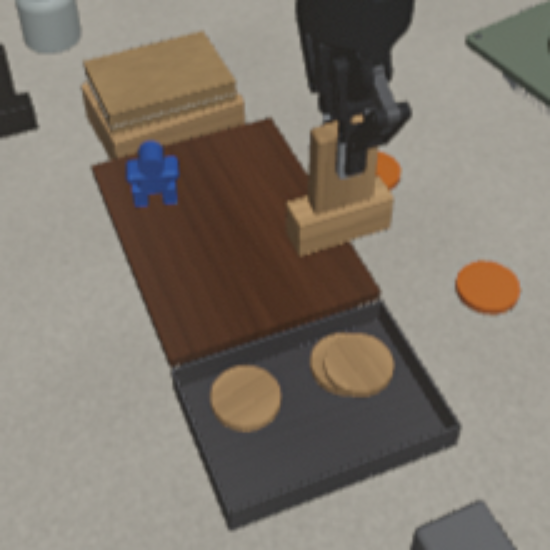

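All three chips are in the tray, one resting on another, and the board is clear except for the meeple. Now I'll stand the scraper back on the box.

```bash
python3 - <<'E'
from h import *
x,y=.525,-.204
env.move_linear([x,y,ZG+.075],rot(114.2),rate=.17)
env.move_linear([x,y,ZG+.012],rate=.1)
print(env.move_linear([x,y,ZG-.002],rate=.02,guard=4)); st()
env.open_gripper(); env.hold(.3); st()
env.move_linear([x,y,ZG+.16],rate=.12); st()
p,d=env.grab_frame("scene"); cv2.imwrite("pics/s4.png",cv2.resize(p[80:340,200:440],None,fx=2.2,fy=2.2))
p,d=env.grab_frame("wrist"); W=cloud("wrist",d)
for lo,hi in ((.17,.2),(.105,.122),(.07,.085)):
    m=(W[...,2]>lo)&(W[...,2]<hi)&(d>0)&(np.hypot(W[...,0]-x,W[...,1]-y)<.12)
    if m.sum()>20: print(lo,m.sum(),np.median(W[m][:,2]).round(4),cv2.minAreaRect(W[m][:,:2].astype(np.float32)*1000))
E
```

```text
True
t 28.6 tcp [ 0.525  -0.204   0.3251] w 0.0176 F 60.1 ft [-1.8  0.2  7.7]
t 29.6 tcp [ 0.5249 -0.204   0.3248] w 0.0854 F 0.0 ft [-0.1  0.1  0.6]
t 31.1 tcp [ 0.525  -0.204   0.4845] w 0.0852 F 0.0 ft [-0.3 -0.1  0.3]
0.17 990 0.1878 ((523.3597412109375, -204.85536193847656), (49.82099151611328, 17.97831153869629), 24.427894592285156)
0.105 628 0.1139 ((523.05517578125, -205.17861938476562), (78.6557846069336, 28.01531410217285), 24.235668182373047)
0.07 6397 0.0781 ((515.12548828125, -195.6392364501953), (100.17337799072266, 140.09213256835938), 80.98528289794922)
```

View pics/s4.png

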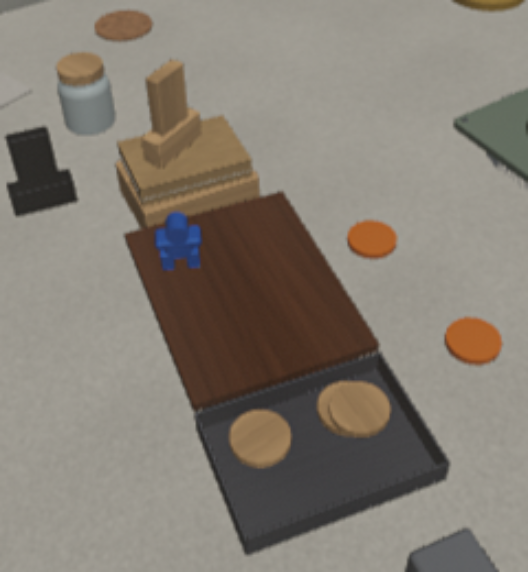

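The scraper stands upright, about 12 mm from the box centre. The box hasn't moved, and all three chips are in the tray.

```bash
python3 -c "
from rig import env
print(env.sign_off())"
```

```text
the job is handed in; nothing more can be done
None
```

The job is handed in at about 31 s: all three chips are in the dice tray, the scraper stands upright on the game box, and in the last pictures the meeple, box and jar look unmoved (the timer and spare meeple were out of view).

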